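# Pack the chocolate gift box from behind the jars

### The arm

A 6-joint arm with a two-finger parallel gripper is mounted at the origin on the work surface. World frame = base frame: x ahead of the robot, y to its left, z up, the work surface at z = 0. Lengths are in mm, angles in rad, forces in N, time in s.
With the tool pointing down it reaches from about 325 to 1000 mm from the base axis. Payload 5.1 kg.
Tool frame: the origin (TCP) lies on the centre line of the jaws, within the pads' length; the fingertips stand 17 mm ahead of it and the grasp point (between the pads) lies 2 mm behind it (robot.tip_extent is the distance from the TCP to the fingertips, in mm); z points along the fingers, y is the direction in which the jaws open and shut (so a half turn about z gives the same grasp; the last joint's range is limited). The gripper opens to 85 mm and grips with 20 to 120 N. Pads are 22 mm wide; open, the fingers measure 114 mm over their backs; the gripper's body (76 mm by 85 mm) begins 54 mm behind the grasp point. The pads swing forward as they close: fully open they stand 13 mm farther back than shut.
Start: joints at [1.251, 0.124, 1.65, -0, 1.367, -0.083], TCP at [152.508, 631.844, 248.322] pointing down, gripper open.
Joint ranges: [-2.61, 2.61], [-1.02, 2.33], [0.03, 2.71], [-1.35, 4.49], [0.32, 2.68], [-2.91, 2.91]. Speed limits (rad/s): [2.57, 2.57, 3.14, 3.14, 3.14, 3.14].

### API

Orientations are given as a rotation vector (axis times angle).
In Python, from workcell import robot gives the robot as it stands. The module is installed in compiled form; this text tells all that it offers.
- The arm moves only by the tool send_rows, never from a script. Its arguments are lists of equal length, an entry for each row: "dp": the shift along the world's x, y, z in m, a list of three; "turn": the turn, a rotation vector about the world's x, y, z in rad, a list of three. A call has 1 to 5 rows; each row shifts and turns the commanded pose from where the row before left it; what a row does not reach is not made up. A row lasts 1/10 s, in which the tool goes at most 50 mm and 8.59 degrees, less where a joint would pass 70% of its speed; a pose out of reach is approached as far as the arm can. A call with a gripper value outside its range is refused whole. "gripper" is the closure, from 0 (fully open) to 1 (shut), set as the call begins (left out, the last holds). The fingers move at their own pace and stop on an object; "grip_force" is the grip in N (left out, the last holds). Time passes only in rows, so rows that do not move let the fingers close. It gives the time, the measured TCP pose, the force and the opening at its end, in the units of the state.
- robot.get_state(): the state, without advancing time (a new reading comes with each control period).
- robot.camera(name): name is "scene" or "top" or "wrist"; returns a dict with "img" (480x640x3 uint8, red, green, blue), "K" (3x3 intrinsics, pixels), "rvec" (rotation vector, rad) and "tvec" (3), from world to camera coordinates, as OpenCV has them. Camera axes: x right, y down, z forward; pixel columns grow to the right and rows downward; lengths in mm; the calibration is good to about 2 mm. The wrist camera is an equidistant fisheye: a pixel r from the principal point sees the ray r / f radians off the axis. A picture is of the moment at which its call begins. There is no depth.
- robot.finish_job(): hands the job in, once; it reports no verdict.
The state is a dict: "t": time; "joint_positions": joint angles; "joint_velocities": joint speeds; "tau": joint torques, N m; "tcp_pos": TCP position; "ee_rot": TCP orientation; "force": force on the tool from outside, world axes, zero at the start; "torque": the same for the moment, N m; "opening": opening from 0.0 (shut) to 1.0 (fully open).
Only numpy, scipy, OpenCV 4.12 (cv2) and the standard library are available. Lean on these libraries where they do the work, as an engineer would, in place of code of your own. Each camera call takes 0.05 s, during which the arm holds its last target. There are 200 camera calls.

### The job

The gold chocolate bar lies behind the two jars in the red tray: first clear both jars to the white board and stand them there, then lay the bar flat in the bottom of the blue gift box, centred lengthwise on the brown strip, and only then fit the praline tray over it, level on the box's ledges. Last of all, put the white jar back on the white pad and the brown jar back on the brown pad. Keep the jars and the praline tray upright all the way.

Things in the scene. Friction and masses are not known exactly. Their poses are not given: they have to be found in the camera images.
- white_jar: Loose white closed jar with a pale blue band, 50 mm diameter, 100 mm tall, about 0.25 kg. Origin: centre of its underside; z up. Starts on the white pad. Grip it round its upper half from above; in the red tray close the fingers along the tray's x, since the other jar stands only 22 mm away along y.
- brown_jar: Loose dark brown closed jar with a tan band and brass lid, 50 mm diameter, 100 mm tall, about 0.25 kg. Origin: centre of its underside; z up. Starts on the brown pad. Gripped like the white jar.
- bar: Loose rigid gold bar with a brown wrapper round its middle: 44 mm (its x) by 100 mm (y) by 26 mm tall, 0.15 kg. Origin: centre of its underside. Lies on the red tray's floor behind (+x side of) the jars, about 15 mm from them: no room to grip it until they are gone. Grip it across the 44 mm, along its x; about 25 mm is free behind it.
- upper_tray: Loose praline tray, the box's upper layer: gold plate 154 mm (its x) by 108 mm (y) by 4 mm, 0.18 kg, with three pralines (12 mm tall) fixed at each x end and a blue grip tab in the middle, 40 mm along x, 16 mm along y, top 34 mm above the plate's underside. Origin: centre of its underside; z up. Grip the tab across its y. Starts flat on the counter.
- gift_box: Blue open box, fixed: outside 178 (its x) x 132 (y) x 52 mm, walls 4. Origin: centre of underside; floor 4 mm above it, a brown strip 118 x 62 along x in its middle. At both x ends a cream ledge 23 mm deep, top 34 mm above the origin, carries the praline tray (8 mm play all round). Between them the floor is 124 x 124 mm: the bar goes here, its length along the box's x. Open the fingers only part-way inside.
- stock_tray: Red tray, fixed: 175 mm (its x) by 170 mm (its y), rim 16 mm high, walls and floor 4 mm. Origin: centre of its underside. The two pads lie in its front (-x) half 72 mm apart along y, the bar in its rear (+x) half.
- side_board: White board, fixed: 170 mm (its x) by 100 mm (its y), 10 mm thick, on the counter. Origin: centre of its underside, so the top is 10 mm above. Both jars are set aside here, wholly on it; there is room for them 90 mm apart along its x.
- white_pad: White disc, fixed in the red tray, 68 mm diameter, 3 mm thick. Origin: centre of its underside, so its top is 3 mm above. Home of the white jar.
- brown_pad: Dark brown disc, fixed in the red tray, 68 mm diameter, 3 mm thick. Origin: centre of its underside, so its top is 3 mm above. Home of the brown jar.
There are look-alikes about, which are no part of the job. Of the things like the bar, leave any that is green or turquoise; of the rest the smaller one is meant.

How it is judged:
By the outcome, as a careful person would: the job done as asked, in the order asked, and still so for the second after the job is handed in, with the robot touching nothing.
It also fails if it takes over 144 s, if anything falls off the work surface, if the arm or the gripper's body presses on something with over 40 N, if the wrist force passes 120 N, or if a joint passes its speed limit or range.

## Working session

There is one attempt and no reset: what is moved stays moved. The work goes in short steps, Python scripts to look and compute and a tool call to move; the robot and the scene stay as the last step left them, time stands still between calls to the robot, and variables do not carry over. Pictures are saved under pics/ and viewed, about 12 in all and at most 16, crops included, and the job is handed in when it is done.

Besides the shell and the picture viewer there is one more tool, called after "Emit:" as name(argument=value, ...) on one line, values as JSON. send_rows: Moves the arm, as the interface text tells. Its arguments: {"type":"object","properties":{"dp":{"type":"array"},"turn":{"type":"array"},"gripper":{"type":"number"},"grip_force":{"type":"number"}},"required":["dp","turn"]}

```bash
mkdir -p pics; cat > h.py <<'E'
import cv2, numpy as np
from workcell import robot
def cam(n):
    c=robot.camera(n); c['R']=cv2.Rodrigues(np.array(c['rvec'],float))[0]; c['t']=np.array(c['tvec'],float).ravel(); c['K']=np.array(c['K']); return c
def save(c,f,crop=None,s=1):
    im=c['img'][:,:,::-1]
    if crop: x0,y0,x1,y1=crop; im=im[y0:y1,x0:x1]
    cv2.imwrite('pics/'+f,cv2.resize(im,None,fx=s,fy=s,interpolation=cv2.INTER_CUBIC))
def ray(c,u,v,z,fish=False):
    K=c['K']; x=(u-K[0,2])/K[0,0]; y=(v-K[1,2])/K[1,1]
    if fish:
        r=np.hypot(x,y); s=np.sin(r)/max(r,1e-9); d=np.array([x*s,y*s,np.cos(r)])
    else: d=np.array([x,y,1.])
    o=-c['R'].T@c['t']; w=c['R'].T@d
    return o+w*(z-o[2])/w[2]
def proj(c,P):
    p=c['R']@np.array(P,float)+c['t']; q=c['K']@p; return q[:2]/q[2]
E
python3 - <<'E'
from h import *
for n in ('scene','top','wrist'):
    c=cam(n); save(c,n+'1.png'); print(n,c['K'].tolist(),(-c['R'].T@c['t']).round(),c['R'].round(2).tolist())
s=robot.get_state();print(s['ee_rot'],s['t'],s['force'])
E
```

```text
scene [[508.18408687813013, 0.0, 319.42083754434077], [0.0, 508.18408687813013, 241.1198709008245], [0.0, 0.0, 1.0]] [ 793. -625.  935.] [[0.86, 0.51, 0.0], [0.42, -0.7, -0.57], [-0.29, 0.49, -0.82]]
top [[622.5818560436717, 0.0, 322.1591901075596], [0.0, 622.5818560436717, 233.27674096595942], [0.0, 0.0, 1.0]] [ 311.  -84. 1595.] [[-0.02, -1.0, -0.01], [-0.99, 0.02, -0.12], [0.12, 0.0, -0.99]]
wrist [[371.64829954431775, 0.0, 326.06692588953564], [0.0, 371.64829954431775, 241.42034312481837], [0.0, 0.0, 1.0]] [ 89. 648. 373.] [[0.23, 0.97, -0.0], [0.94, -0.23, 0.26], [0.25, -0.06, -0.97]]
[-3.71124874e-01 -3.11924535e+00  2.55563776e-03] 0.15 [-0.2808138   0.99091462  0.48642012]
```

View pics/top1.png

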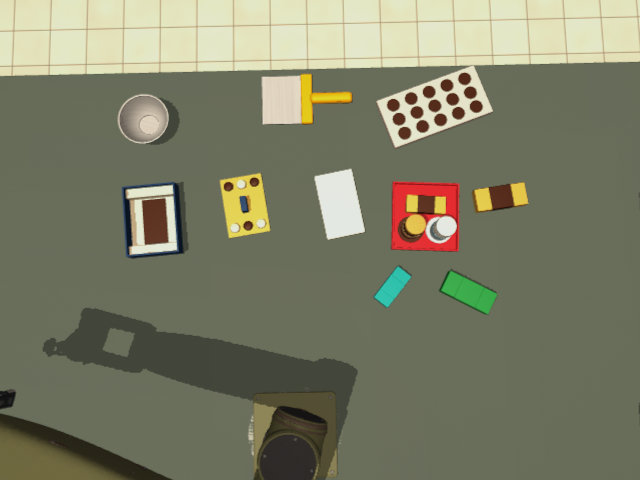

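View pics/scene1.png

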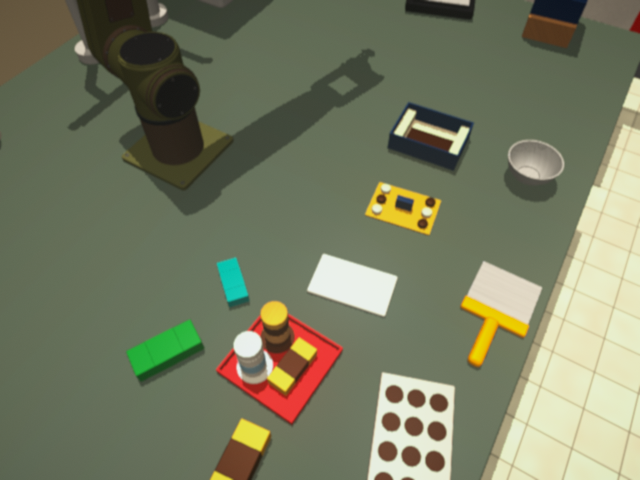

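Top view: the red tray is at (425,217), the brown jar lid at (415,225), the white jar lid at (445,227), the bar at (426,204), the board at (340,204), the praline tray at (245,205) and the box at (153,220). The scene view shows the same layout. Now I'll measure with masks.

```bash
cat > m.py <<'E'
from h import *
def mask(c,win,lo,hi):
    h=cv2.cvtColor(c['img'],cv2.COLOR_RGB2HSV); m=cv2.inRange(h,np.array(lo),np.array(hi)); w=np.zeros_like(m); x0,y0,x1,y1=win; w[y0:y1,x0:x1]=255; return m&w
def rect(c,m,z,fish=False,big=True):
    cs,_=cv2.findContours(m,cv2.RETR_EXTERNAL,cv2.CHAIN_APPROX_NONE); k=max(cs,key=cv2.contourArea)
    if not big: k=np.vstack([q for q in cs if cv2.contourArea(q)>8])
    P=np.array([ray(c,*p,z,fish)[:2] for p in cv2.convexHull(k)[:,0].astype(float)],np.float32)
    (x,y),(a,b),t=cv2.minAreaRect(P); return np.round([x,y,a,b,t],1)
if __name__=='__main__':
    c=cam('top')
    R=lambda n,win,lo,hi,z,**k:print(n,rect(c,mask(c,win,lo,hi),z,**k))
    R('stock',(380,170,470,260),(0,150,80),(5,255,255),16)
    R('stock2',(380,170,470,260),(175,150,80),(180,255,255),16)
    R('bar',(400,190,452,216),(18,120,100),(35,255,255),30,big=False)
    R('tray',(210,160,280,245),(18,120,80),(35,255,255),4)
    R('board',(305,160,372,245),(0,0,150),(180,50,255),10)
    R('box',(115,175,190,265),(105,80,10),(130,255,120),52)
    R('ledges',(115,175,190,265),(0,0,150),(40,90,255),34,big=False)
    R('strip',(135,190,175,250),(0,100,30),(18,255,120),4)
    R('tab',(235,190,256,220),(100,80,20),(130,255,200),34)
    R('wlid',(425,205,465,245),(0,0,185),(180,40,255),107)
    R('blid',(400,210,430,245),(14,120,80),(30,255,255),107)
    for n,uv,z in (('tray',(425,217),10),('bar',(426,204),30),('wl',(446,226),107),('bl',(415,225),107)): print(n,ray(c,*uv,z).round())
    h=cv2.cvtColor(c['img'],cv2.COLOR_RGB2HSV)
    for p in ((153,190),(426,188),(447,225),(415,225),(128,220),(155,222),(245,205),(410,203)): print(p,h[p[1],p[0]])
    a=c['img'][165:270,375:470,::-1]; b=c['img'][165:270,110:205,::-1]; d=c['img'][165:270,215:310,::-1]
    cv2.imwrite('pics/crop1.png',cv2.resize(np.hstack([b,d,a]),None,fx=2.8,fy=2.8,interpolation=cv2.INTER_CUBIC))
E
python3 m.py
```

```text
stock [ 539.  -332.   152.1  171.8   85.3]
stock2 [ 577.5 -344.6  165.2   97.7   87.1]
bar [ 568.1 -343.6  100.    43.8   85.9]
tray [579.9 120.4 154.9 108.9   8.8]
board [ 577.5 -124.   170.   100.9   10.6]
box [540.6 346.9 181.1 141.4   4.4]
ledges [543.3 354.2 166.7 118.2   4.3]
strip [543.5 353.  114.4  58.9   4.3]
tab [578.4 119.2  39.5  14.2   9. ]
wlid [ 492.6 -365.6   72.5   60.6   88.8]
blid [ 503.1 -299.2   50.9   60.4   43.5]
tray [ 538. -344.   10.]
bar [ 568. -345.   30.]
wl [ 501. -378.  107.]
bl [ 505. -303.  107.]
(153, 190) [ 34  28 231]
(426, 188) [179 207 228]
(447, 225) [ 45   9 232]
(415, 225) [ 24 163 228]
(128, 220) [107 193  33]
(155, 222) [  9 163  94]
(245, 205) [107 129 113]
(410, 203) [ 26 163 228]
```

View pics/crop1.png

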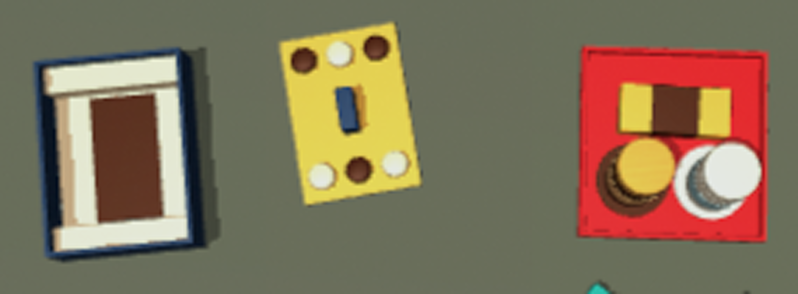

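Crop: the brown lid centre is at about (415.7,224.3) and the white lid at about (446.4,225.7) in the full image. The sizes match: bar 100x44, tray 155x109, board 170x101, strip 114x59. I'll move over the jars and look with the wrist camera.

Emit:
send_rows(dp=[[0.027,-0.039,0],[0.027,-0.039,0],[0.027,-0.039,0],[0.027,-0.039,0],[0.027,-0.039,0]], turn=[[0,0,-0.064],[0,0,-0.064],[0,0,-0.064],[0,0,-0.064],[0,0,-0.064]], gripper=0)

```text
t: 0.7
tcp_pos: [288.1, 435.2, 248.1]
ee_rot: [0.866, 3.02, -0.0]
force: [0.1, 0.4, 0.0]
opening: 1.003
```

Emit:
send_rows(dp=[[0.027,-0.039,0],[0.027,-0.039,0],[0.027,-0.039,0],[0.027,-0.039,0],[0.027,-0.039,0]], turn=[[0,0,-0.064],[0,0,-0.064],[0,0,-0.064],[0,0,-0.064],[0,0,-0.064]])

```text
t: 1.2
tcp_pos: [423.1, 240.1, 248.4]
ee_rot: [1.337, 2.842, 0.001]
force: [0.5, -0.2, 0.3]
opening: 1.003
```

Emit:
send_rows(dp=[[0.027,-0.039,0],[0.006,-0.046,0],[0.006,-0.046,0],[0.006,-0.046,0],[0.006,-0.046,0]], turn=[[0,0,-0.064],[0,0,-0.064],[0,0,-0.064],[0,0,-0.064],[0,0,-0.064]])

```text
t: 1.7
tcp_pos: [473.3, 17.0, 248.3]
ee_rot: [1.773, 2.593, 0.0]
force: [0.7, 0.9, 0.7]
opening: 0.997
```

Emit:
send_rows(dp=[[0.006,-0.046,0],[0.006,-0.046,0],[0.006,-0.046,0],[0.006,-0.046,0],[0.006,-0.046,0]], turn=[[0,0,-0.064],[0,0,-0.064],[0,0,-0.064],[0,0,-0.064],[0,0,-0.064]])

```text
t: 2.2
tcp_pos: [503.3, -213.1, 248.3]
ee_rot: [2.164, 2.277, 0.0]
force: [0.7, -0.5, 1.0]
opening: 1.003
```

Emit:
send_rows(dp=[[0.006,-0.046,0],[0.006,-0.046,0],[0,0,0],[0,0,0]], turn=[[0,0,-0.064],[0,0,-0.064],[0,0,0],[0,0,0]])

```text
t: 2.6
tcp_pos: [515.2, -304.0, 247.6]
ee_rot: [-2.303, -2.135, -0.0]
force: [-0.4, 0.3, -0.2]
opening: 1.0
```

```bash
python3 - <<'E'
from m import *
from scipy.spatial.transform import Rotation as Ro
s=robot.get_state(); R=Ro.from_rotvec(s['ee_rot']).as_matrix(); print(s['t'],s['tcp_pos'],R.round(3).tolist(),np.degrees(np.arctan2(R[1,1],R[0,1])),s['opening'])
c=cam('wrist'); save(c,'w2.png'); np.save('w2.npy',c['img']); print((-c['R'].T@c['t']).round(1))
t=cam('top'); m=mask(t,(380,170,470,260),(0,150,80),(5,255,255))|mask(t,(380,170,470,260),(174,150,80),(180,255,255))
print(rect(t,m,16)); save(t,'t2.png')
E
```

```text
2.6 [ 515.15067002 -303.96353559  247.63613387] [[0.076, 0.997, -0.001], [0.997, -0.076, 0.001], [0.001, -0.001, -1.0]] -4.33394611298694 1.0003770352208634
[ 520.9 -237.7  373.8]
[ 590.5 -282.2   46.    83.7   81.8]
```

View pics/w2.png

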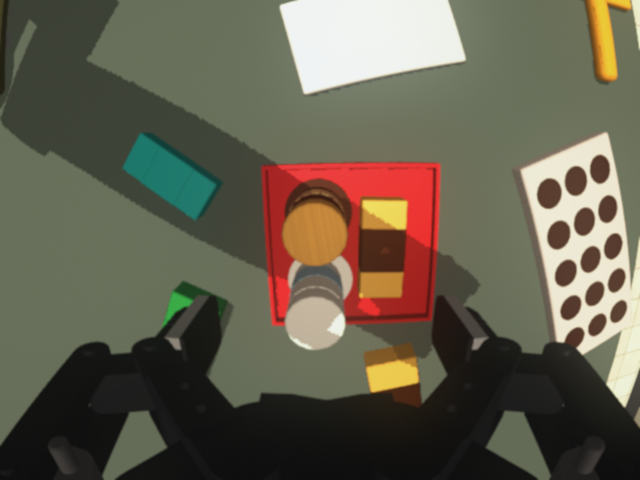

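The wrist view shows the brown lid centred at about (315,232), the white lid at about (315,320), and the tray corners at (262,166), (441,163), (436,322) and (273,325). The bar runs from (361,198) to (404,298).

```bash
python3 - <<'E'
from m import *
c=cam('wrist')
def circ(n,win,lo,hi):
    m=mask(c,win,lo,hi); cs,_=cv2.findContours(m,0,1); k=max(cs,key=cv2.contourArea)
    P=np.array([ray(c,*p,107,True)[:2] for p in cv2.convexHull(k)[:,0].astype(float)],np.float32)
    print(n,cv2.minEnclosingCircle(k),cv2.minEnclosingCircle(P))
circ('b',(278,198,352,272),(10,120,80),(25,255,255))
circ('w',(280,290,350,360),(0,0,110),(180,70,255))
for p in ((315,232),(315,320)): print(ray(c,*p,107,True).round(1))
T=[ray(c,*p,16,True)[:2] for p in ((262,166),(441,163),(436,322),(273,325))]; print(np.round(T,1).tolist(),np.mean(T,0))
print('bar',rect(c,mask(c,(355,190,412,303),(14,110,60),(35,255,255)),30,True,big=False))
print('board',rect(c,mask(c,(270,0,480,100),(0,0,150),(180,60,255)),10,True))
h=cv2.cvtColor(c['img'],cv2.COLOR_RGB2HSV)
m=mask(c,(255,150,450,335),(0,150,40),(8,255,255))|mask(c,(255,150,450,335),(172,150,40),(180,255,255))
print('stock',rect(c,m,16,True))
E
```

```text
b ((316.46685791015625, 230.2145233154297), 37.6739501953125) ((509.4870910644531, -300.0848388671875), 28.62400245666504)
w ((314.5, 324.9927673339844), 48.44329833984375) ((500.322509765625, -379.45599365234375), 42.791221618652344)
[ 508.  -300.4  107. ]
[ 502.1 -372.7  107. ]
[[457.5, -252.8], [633.1, -260.9], [629.3, -434.4], [449.3, -422.7]] [ 542.30827011 -342.71943171]
bar [ 567.4 -342.1  100.7   44.4   85.1]
board [ 576.8 -123.8  170.4  100.    10.5]
stock [ 539.6 -343.1  171.5  176.    87. ]
```

Emit:
send_rows(dp=[[-0.008,0.003,-0.025],[0,0,-0.035],[0,0,-0.035],[0,0,-0.035],[0,0,-0.025]], turn=[[0,0,0],[0,0,0],[0,0,0],[0,0,0],[0,0,0]])

```text
t: 3.25
tcp_pos: [506.7, -297.9, 91.1]
ee_rot: [-2.298, -2.139, 0.001]
force: [0.2, -0.3, 0.0]
opening: 1.003
```

Emit:
send_rows(dp=[[0,0,-0.009],[0,0,0],[0,0,0]], turn=[[0,0,0],[0,0,0],[0,0,0]])

```text
t: 3.55
tcp_pos: [508.5, -300.2, 86.0]
ee_rot: [2.299, 2.137, 0.001]
force: [-0.3, -0.0, 0.1]
opening: 0.999
```

Emit:
send_rows(dp=[[0,0,0],[0,0,0],[0,0,0],[0,0,0],[0,0,0]], turn=[[0,0,0],[0,0,0],[0,0,0],[0,0,0],[0,0,0]], gripper=1, grip_force=45)

```text
t: 4.05
tcp_pos: [508.0, -300.7, 86.0]
ee_rot: [2.301, 2.137, 0.0]
force: [-1.9, 1.5, 4.9]
opening: 0.572
```

Emit:
send_rows(dp=[[0,0,0],[0,0,0],[0,0,0],[0,0,0]], turn=[[0,0,0],[0,0,0],[0,0,0],[0,0,0]])

```text
t: 4.45
tcp_pos: [508.0, -300.8, 85.9]
ee_rot: [2.301, 2.137, 0.0]
force: [-2.1, 0.2, 6.4]
opening: 0.572
```

Emit:
send_rows(dp=[[0,0,0.01],[0,0,0.025],[0,0,0.025],[0.003,0.02,0],[0.006,0.04,0]], turn=[[0,0,0],[0,0,0],[0,0,0],[0,0,0],[0,0,0]])

```text
t: 4.95
tcp_pos: [517.0, -241.7, 146.0]
ee_rot: [2.304, 2.131, 0.001]
force: [0.7, 0.5, -2.2]
opening: 0.572
```

Emit:
send_rows(dp=[[0.006,0.04,0],[0.006,0.04,0],[0.004,0.028,0],[0,0,-0.02],[0,0,-0.02]], turn=[[0,0,0],[0,0,0],[0,0,0],[0,0,0],[0,0,0]])

```text
t: 5.45
tcp_pos: [533.1, -131.1, 104.8]
ee_rot: [2.299, 2.139, 0.002]
force: [0.0, -0.2, -3.2]
opening: 0.577
```

Emit:
send_rows(dp=[[0,0,-0.01],[0,0,-0.004],[0,0,-0.002],[0,0,0],[0,0,0]], turn=[[0,0,0],[0,0,0],[0,0,0],[0,0,0],[0,0,0]])

```text
t: 5.95
tcp_pos: [533.1, -132.6, 89.0]
ee_rot: [2.301, 2.136, 0.002]
force: [0.5, 0.3, -2.0]
opening: 0.577
```

Emit:
send_rows(dp=[[0,0,-0.001],[0,0,0]], turn=[[0,0,0],[0,0,0]])

```text
t: 6.15
tcp_pos: [533.2, -132.6, 88.9]
ee_rot: [2.301, 2.137, 0.001]
force: [-3.3, 1.2, 4.9]
opening: 0.578
```

Emit:
send_rows(dp=[[0,0,0],[0,0,0],[0,0,0],[0,0,0]], turn=[[0,0,0],[0,0,0],[0,0,0],[0,0,0]], gripper=0.15)

```text
t: 6.55
tcp_pos: [532.5, -132.2, 87.3]
ee_rot: [2.302, 2.138, 0.0]
force: [0.2, 1.0, -0.1]
opening: 0.846
```

Emit:
send_rows(dp=[[0,0,0.02],[0,0,0.04],[0,0,0.04],[-0.001,-0.021,0],[-0.005,-0.04,0]], turn=[[0,0,0],[0,0,0],[0,0,0],[0,0,0],[0,0,0]])

```text
t: 7.05
tcp_pos: [528.0, -192.7, 189.8]
ee_rot: [2.295, 2.139, 0.004]
force: [1.0, -1.3, -1.1]
opening: 0.847
```

Emit:
send_rows(dp=[[-0.005,-0.045,0],[-0.005,-0.045,0],[-0.005,-0.045,0],[-0.005,-0.045,0],[-0.005,0,0]], turn=[[0,0,0],[0,0,0],[0,0,0],[0,0,0],[0,0,0]])

```text
t: 7.55
tcp_pos: [500.7, -377.9, 187.2]
ee_rot: [2.306, 2.131, -0.002]
force: [-0.5, 0.8, 0.3]
opening: 0.849
```

```bash
python3 - <<'E'
from m import *
c=cam('top'); save(c,'t3.png',(300,150,480,270),4)
s=robot.get_state(); print(s['tcp_pos'],s['opening'])
E
```

```text
[ 500.21446066 -375.55051382  186.86829548] 0.8535137766159966
```

View pics/t3.png

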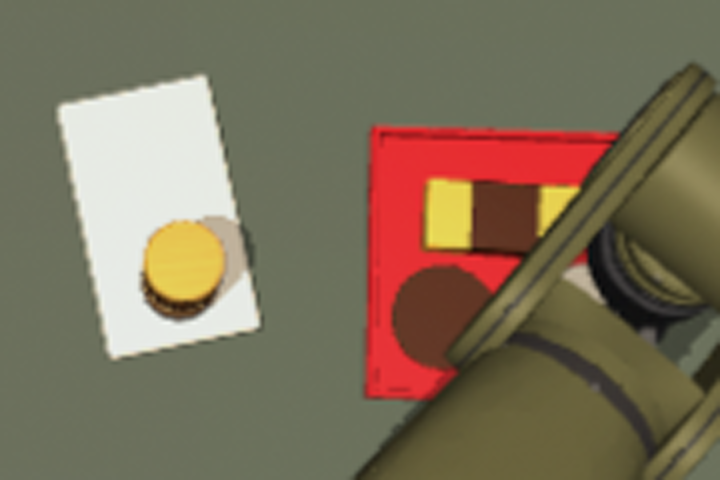

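The crop shows the brown jar standing on the near half of the board, at about (345,216) in the full image. The emptied brown pad is centred at about (410.7,229). Next is the white jar.

Emit:
send_rows(dp=[[0.002,0.002,-0.03],[0,0,-0.03],[0,0,-0.03],[0,0,-0.011],[0,0,0]], turn=[[0,0,0],[0,0,0],[0,0,0],[0,0,0],[0,0,0]], gripper=0)

```text
t: 8.1
tcp_pos: [502.6, -369.3, 84.1]
ee_rot: [-2.298, -2.136, 0.001]
force: [0.1, -0.3, 0.1]
opening: 0.999
```

Emit:
send_rows(dp=[[0,0,0],[0,0,0],[0,0,0],[0,0,0],[0,0,0]], turn=[[0,0,0],[0,0,0],[0,0,0],[0,0,0],[0,0,0]], gripper=1)

```text
t: 8.6
tcp_pos: [504.2, -372.1, 88.7]
ee_rot: [2.3, 2.136, -0.0]
force: [-2.0, -0.1, 6.5]
opening: 0.579
```

Emit:
send_rows(dp=[[0,0,0],[0,0,0]], turn=[[0,0,0],[0,0,0]])

```text
t: 8.8
tcp_pos: [504.3, -372.1, 88.8]
ee_rot: [2.3, 2.136, -0.0]
force: [-2.1, 0.9, 5.4]
opening: 0.578
```

Emit:
send_rows(dp=[[0,0,0.015],[0,0,0.03],[0,0,0.035],[0.004,0.008,0.035],[0.017,0.036,0]], turn=[[0,0,0],[0,0,0],[0,0,0],[0,0,0],[0,0,0]])

```text
t: 9.3
tcp_pos: [526.5, -331.2, 209.5]
ee_rot: [2.297, 2.124, 0.002]
force: [0.8, 0.1, -2.0]
opening: 0.576
```

Emit:
send_rows(dp=[[0.017,0.036,0],[0.017,0.036,0],[0.017,0.036,0],[0.017,0.036,0],[0.017,0.036,0]], turn=[[0,0,0],[0,0,0],[0,0,0],[0,0,0],[0,0,0]])

```text
t: 9.8
tcp_pos: [609.8, -145.4, 201.8]
ee_rot: [2.302, 2.138, 0.001]
force: [-0.4, -0.6, -1.8]
opening: 0.572
```

Emit:
send_rows(dp=[[0.011,0.032,0],[0,0,-0.03],[0,0,-0.03],[0,0,-0.03],[0,0,-0.012]], turn=[[0,0,0],[0,0,0],[0,0,0],[0,0,0],[0,0,0]])

```text
t: 10.3
tcp_pos: [618.2, -114.2, 95.8]
ee_rot: [-2.298, -2.134, 0.005]
force: [-0.8, 0.4, -2.6]
opening: 0.576
```

Emit:
send_rows(dp=[[0,0,-0.005],[0,0,0],[0,0,0]], turn=[[0,0,0],[0,0,0],[0,0,0]])

```text
t: 10.6
tcp_pos: [621.7, -115.6, 96.4]
ee_rot: [2.3, 2.136, 0.003]
force: [-0.3, 0.0, -1.7]
opening: 0.578
```

Emit:
send_rows(dp=[[0,0,-0.003],[0,0,-0.001],[0,0,0],[0,0,0]], turn=[[0,0,0],[0,0,0],[0,0,0],[0,0,0]])

```text
t: 11.0
tcp_pos: [621.4, -115.4, 91.8]
ee_rot: [2.301, 2.136, 0.002]
force: [-0.9, -0.2, 3.5]
opening: 0.579
```

Emit:
send_rows(dp=[[0,0,0],[0,0,0],[0,0,0],[0,0,0]], turn=[[0,0,0],[0,0,0],[0,0,0],[0,0,0]], gripper=0.15)

```text
t: 11.4
tcp_pos: [620.4, -115.1, 90.1]
ee_rot: [-2.302, -2.138, 0.0]
force: [0.6, -1.1, -0.3]
opening: 0.851
```

Emit:
send_rows(dp=[[0,0,0.02],[0,0,0.04],[0,0,0.04],[-0.009,-0.038,0],[-0.009,-0.038,0]], turn=[[0,0,0],[0,0,0],[0,0,0],[0,0,0],[0,0,0]])

```text
t: 11.9
tcp_pos: [603.6, -191.6, 193.0]
ee_rot: [2.296, 2.138, 0.003]
force: [0.1, -0.2, -1.2]
opening: 0.848
```

Emit:
send_rows(dp=[[-0.009,-0.038,0],[-0.009,-0.038,0],[-0.009,-0.038,0],[-0.009,-0.038,0],[0,0,0]], turn=[[0,0,0],[0,0,0],[0,0,0],[0,0,0],[0,0,0]])

```text
t: 12.4
tcp_pos: [565.1, -347.3, 190.2]
ee_rot: [2.307, 2.132, -0.002]
force: [0.5, -1.2, 0.3]
opening: 0.851
```

```bash
python3 - <<'E'
from m import *
c=cam('wrist'); save(c,'w4.png')
s=robot.get_state(); print(s['tcp_pos'],s['opening'])
t=cam('top'); np.save('t4.npy',t['img'])
print('bar',rect(c,mask(c,(150,0,500,400),(14,110,60),(35,255,255)),30,True,big=False))
E
```

```text
[ 565.70898723 -345.1451499   190.06158244] 0.8513880084848143
bar [ 570.5 -402.5   60.4  222.7    4.2]
```

View pics/w4.png

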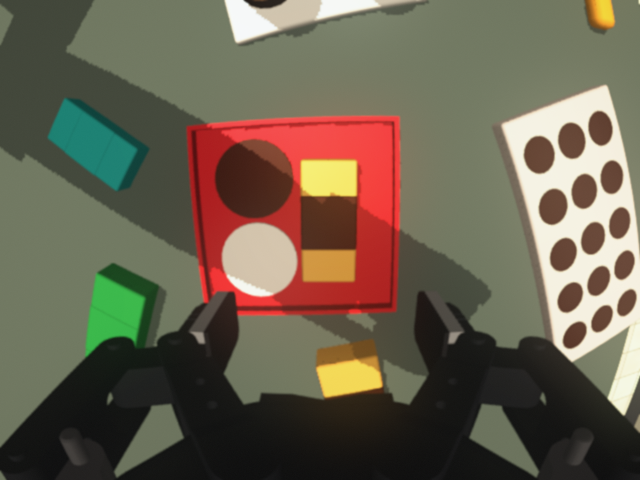

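The wrist view shows the bar clear, from (301,160) to (356,282). The brown pad is at (254,178) and the white pad at (260,260). Next I'll compute the bar and both pads.

```bash
python3 - <<'E'
from m import *
c=cam('wrist')
print('bar',rect(c,mask(c,(285,145,370,295),(14,110,60),(35,255,255)),30,True,big=False))
def circ(n,m):
    cs,_=cv2.findContours(m,0,1); k=max(cs,key=cv2.contourArea)
    P=np.array([ray(c,*p,7,True)[:2] for p in cv2.convexHull(k)[:,0].astype(float)],np.float32)
    e=cv2.fitEllipse(P); print(n,np.round(e[0],1),np.round(e[1],1))
circ('w',mask(c,(215,218,299,300),(0,0,60),(180,90,255)))
circ('b',mask(c,(210,135,297,220),(0,40,10),(18,215,110)))
for p in ((260,260),(254,178)): print(ray(c,*p,7,True).round(1))
t=cam('top')
print('bar top',rect(t,mask(t,(400,190,452,216),(18,120,100),(35,255,255)),30,big=False))
print('bpad top',ray(t,410.5,229,7).round(1))
E
```

```text
bar [ 568.3 -342.8   99.    43.3   85.6]
w [ 503.5 -377.4] [67.4 68.6]
b [ 505.7 -307.1] [61.2 68.4]
[ 506.1 -373.4    7. ]
[ 509.3 -301.1    7. ]Traceback (most recent call last):
  File "<stdin>", line 12, in <module>
  File "m.py", line 6, in rect
    if not big: k=np.vstack([q for q in cs if cv2.contourArea(q)>8])
                  ~~~~~~~~~^^^^^^^^^^^^^^^^^^^^^^^^^^^^^^^^^^^^^^^^^
    return _nx.concatenate(arrs, 0, dtype=dtype, casting=casting)
           ~~~~~~~~~~~~~~~^^^^^^^^^^^^^^^^^^^^^^^^^^^^^^^^^^^^^^^
ValueError: need at least one array to concatenate
```

Emit:
send_rows(dp=[[0.0025,0.0023,-0.03],[0,0,-0.03],[0,0,-0.03],[0,0,-0.03],[0,0,0]], turn=[[0,0,0],[0,0,0],[0,0,0],[0,0,0],[0,0,0]], gripper=0.34)

```text
t: 13.1
tcp_pos: [566.4, -337.1, 64.8]
ee_rot: [-2.293, -2.133, 0.003]
force: [-0.0, 0.1, -1.1]
opening: 0.662
```

Emit:
send_rows(dp=[[0,0,0],[0,0,0]], turn=[[0,0,0],[0,0,0]])

```text
t: 13.3
tcp_pos: [570.5, -341.1, 72.8]
ee_rot: [2.299, 2.136, 0.001]
force: [0.5, -0.6, 0.9]
opening: 0.658
```

```bash
python3 - <<'E'
from m import *
c=cam('wrist'); save(c,'w5.png'); s=robot.get_state(); print(s['tcp_pos'],s['opening'])
E
```

```text
[ 570.6035119  -341.39402262   73.11665464] 0.6589769696372703
```

View pics/w5.png

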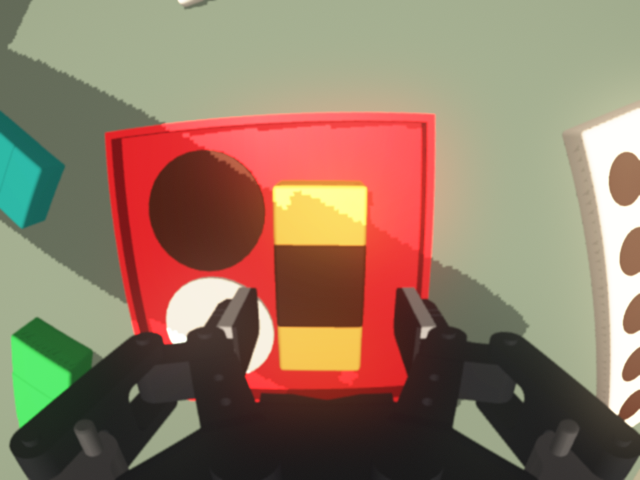

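The wrist close-up shows the bar centred at about x=320, between fingertips at about 250 and 405, with the rear wall clear at 425. I'll descend slowly.

Emit:
send_rows(dp=[[-0.002,-0.001,-0.015],[0,0,-0.015],[0,0,-0.008],[0,0,-0.004],[0,0,-0.002]], turn=[[0,0,0],[0,0,0],[0,0,0],[0,0,0],[0,0,0]])

```text
t: 13.85
tcp_pos: [566.5, -341.6, 25.0]
ee_rot: [-2.301, -2.136, 0.001]
force: [-0.4, -1.0, 0.8]
opening: 0.66
```

Emit:
send_rows(dp=[[0,0,0],[0,0,0],[0,0,0]], turn=[[0,0,0],[0,0,0],[0,0,0]])

```text
t: 14.15
tcp_pos: [567.4, -342.1, 27.0]
ee_rot: [2.301, 2.137, 0.0]
force: [-0.1, -0.7, 0.2]
opening: 0.657
```

Emit:
send_rows(dp=[[0,0,-0.003],[0,0,0]], turn=[[0,0,0],[0,0,0]])

```text
t: 14.35
tcp_pos: [566.9, -341.7, 23.1]
ee_rot: [-2.302, -2.138, 0.0]
force: [0.5, 0.6, -0.0]
opening: 0.659
```

Emit:
send_rows(dp=[[0,0,0],[0,0,0],[0,0,0],[0,0,0],[0,0,0]], turn=[[0,0,0],[0,0,0],[0,0,0],[0,0,0],[0,0,0]], gripper=1)

```text
t: 14.85
tcp_pos: [567.1, -341.9, 23.5]
ee_rot: [2.302, 2.138, 0.0]
force: [1.1, 0.2, 1.5]
opening: 0.506
```

Emit:
send_rows(dp=[[0,0,0],[0,0,0]], turn=[[0,0,0],[0,0,0]])

```text
t: 15.05
tcp_pos: [567.1, -341.9, 23.4]
ee_rot: [2.302, 2.138, 0.0]
force: [0.8, -0.5, 0.6]
opening: 0.505
```

Emit:
send_rows(dp=[[0,0,0.015],[0,0,0.035],[0,0,0.042],[0,0,0.042],[0,0,0.042]], turn=[[0,0,0],[0,0,0],[0,0,0],[0,0,0],[0,0,0]])

```text
t: 15.55
tcp_pos: [566.5, -341.5, 201.4]
ee_rot: [-2.302, -2.137, 0.0]
force: [1.0, 0.1, -1.3]
opening: 0.505
```

Emit:
send_rows(dp=[[-0.0013,0.0386,0],[-0.0013,0.0386,0],[-0.0013,0.0386,0],[-0.0013,0.0386,0],[-0.0013,0.0386,0]], turn=[[0,0,0.0955],[0,0,0.0955],[0,0,0.0955],[0,0,0.0955],[0,0,0.0955]])

```text
t: 16.05
tcp_pos: [559.9, -147.3, 199.9]
ee_rot: [1.726, 2.625, 0.0]
force: [0.2, -0.3, -1.2]
opening: 0.51
```

Emit:
send_rows(dp=[[-0.0013,0.0386,0],[-0.0013,0.0386,0],[-0.0013,0.0386,0],[-0.0013,0.0386,0],[-0.0013,0.0386,0]], turn=[[0,0,0.0955],[0,0,0.0955],[0,0,0.0955],[0,0,0.0955],[0,0,0.0955]])

```text
t: 16.55
tcp_pos: [553.4, 45.7, 200.0]
ee_rot: [1.056, 2.958, 0.0]
force: [0.4, -0.9, -1.3]
opening: 0.506
```

Emit:
send_rows(dp=[[-0.0013,0.0386,0],[-0.0013,0.0386,0],[-0.0013,0.0386,0],[-0.0013,0.0386,0],[-0.0013,0.0386,0]], turn=[[0,0,0.0955],[0,0,0.0955],[0,0,0.0955],[0,0,0.0955],[0,0,0.0955]])

```text
t: 17.05
tcp_pos: [546.9, 238.6, 200.0]
ee_rot: [0.327, 3.124, -0.0]
force: [1.0, -0.7, -1.3]
opening: 0.508
```

Emit:
send_rows(dp=[[-0.0013,0.0386,0],[-0.0013,0.0386,0],[-0.0013,0.0386,0],[0,0,0],[0,0,0]], turn=[[0,0,0.0955],[0,0,0.0955],[0,0,0.0955],[0,0,0],[0,0,0]])

```text
t: 17.55
tcp_pos: [543.0, 353.5, 199.5]
ee_rot: [0.118, -3.139, 0.001]
force: [0.3, -0.2, -1.7]
opening: 0.507
```

```bash
python3 - <<'E'
from m import *
from scipy.spatial.transform import Rotation as Ro
c=cam('wrist'); save(c,'w6.png'); s=robot.get_state(); R=Ro.from_rotvec(s['ee_rot']).as_matrix(); print(s['t'],s['tcp_pos'],s['opening'],np.degrees(np.arctan2(R[1,1],R[0,1])),R[2].round(3))
E
```

```text
17.6 [543.26137238 352.63812147 199.43025591] 0.5032330314422442 94.2452684880131 [ 0.    -0.001 -1.   ]
```

View pics/w6.png

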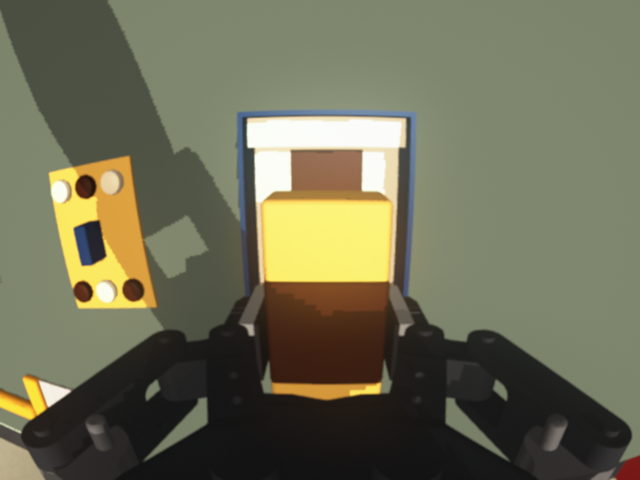

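The wrist view shows the bar held squarely, its near top edge at about row 201 (cols 263–391). The box's near corners are at (238,113) and (414,113), and the strip's near edge is at row 150, cols 291–363.

```bash
python3 - <<'E'
from m import *
c=cam('wrist')
for n,p,z in (('corner',(238,113),52),('corner',(414,113),52),('strip',(291,150.5),4),('strip',(363,150.5),4),('bar',(263,201),206),('bar',(391,201),206),('ledge',(248,148),34),('ledge',(404,148),34),('ledge0',(248,119),34),('ledge0',(406,119),34)): print(n,ray(c,*p,z,True).round(1))
t=cam('top'); print('bar far/near in top',rect(t,mask(t,(100,150,200,270),(18,120,100),(35,255,255)),206,big=False))
m=mask(c,(270,150,385,400),(0,0,0),(180,255,255)) 
a=np.radians(4.3); ux=np.array([np.cos(a),np.sin(a)]); 
for ctr in ((543.3,353.5),): print('pred near strip',np.array(ctr)-59*ux,'box near edge',np.array(ctr)-89*ux,'ledge inner',np.array(ctr)-62*ux)
E
```

```text
corner [459.  281.5  52. ]
corner [449.4 410.9  52. ]
strip [486.5 318.4   4. ]
strip [481.9 380.1   4. ]
bar [498.3 329.  206. ]
bar [495.1 370.9 206. ]
ledge [485.5 286.9  34. ]
ledge [476.3 409.4  34. ]
ledge0 [462.4 285.5  34. ]
ledge0 [453.1 408.9  34. ]
bar far/near in top [584.4 342.9  26.   31.8   0.8]
pred near strip [484.46607712 349.07625512] box near edge [454.55052312 346.82689331] ledge inner [481.47452172 348.85131894]
```

Emit:
send_rows(dp=[[-0.0015,0.0005,-0.04],[0,0,-0.04],[0,0,-0.04],[0,0,-0.02],[0,0,-0.01]], turn=[[0,0,0],[0,0,0],[0,0,0],[0,0,0],[0,0,0]])

```text
t: 18.2
tcp_pos: [540.7, 351.2, 46.3]
ee_rot: [0.113, -3.135, 0.004]
force: [-0.4, -0.1, -1.2]
opening: 0.502
```

Emit:
send_rows(dp=[[0,0,-0.005],[0,0,-0.005],[0,0,0],[0,0,0]], turn=[[0,0,0],[0,0,0],[0,0,0],[0,0,0]])

```text
t: 18.6
tcp_pos: [543.0, 353.8, 40.8]
ee_rot: [-0.116, 3.137, 0.002]
force: [0.3, -0.4, -1.9]
opening: 0.508
```

Emit:
send_rows(dp=[[-0.0015,-0.0005,-0.008],[0,0,-0.004],[0,0,-0.002],[0,0,0],[0,0,0]], turn=[[0,0,0],[0,0,0],[0,0,0],[0,0,0],[0,0,0]])

```text
t: 19.1
tcp_pos: [540.6, 352.9, 25.2]
ee_rot: [0.117, -3.139, 0.0]
force: [0.7, -0.2, -1.5]
opening: 0.507
```

Emit:
send_rows(dp=[[0.0005,0,-0.001],[0,0,-0.001],[0,0,0],[0,0,0]], turn=[[0,0,0],[0,0,0],[0,0,0],[0,0,0]])

```text
t: 19.5
tcp_pos: [541.2, 353.0, 23.5]
ee_rot: [-0.116, 3.139, 0.0]
force: [1.1, 0.2, -0.8]
opening: 0.502
```

Emit:
send_rows(dp=[[0,0,0],[0,0,0],[0,0,0],[0,0,0]], turn=[[0,0,0],[0,0,0],[0,0,0],[0,0,0]], gripper=0.34)

```text
t: 19.9
tcp_pos: [541.2, 353.0, 23.5]
ee_rot: [-0.117, 3.139, 0.0]
force: [-0.6, -0.3, -0.1]
opening: 0.658
```

Emit:
send_rows(dp=[[0,0,0.015],[0,0,0.03],[0,0,0.04],[0,0,0.045],[0,0,0.045]], turn=[[0,0,0],[0,0,0],[0,0,0],[0,0,0],[0,0,0]])

```text
t: 20.4
tcp_pos: [540.9, 352.8, 201.1]
ee_rot: [-0.117, 3.139, 0.0]
force: [1.1, 0.4, 0.1]
opening: 0.662
```

Emit:
send_rows(dp=[[0,-0.02,0],[0.005,-0.045,0],[0.006,-0.045,0],[0.006,-0.045,0],[0.006,-0.03,0]], turn=[[0,0,0.02],[0,0,0.02],[0,0,0.02],[0,0,0.02],[0,0,0]], gripper=0.3)

```text
t: 20.9
tcp_pos: [564.2, 165.5, 199.8]
ee_rot: [-0.241, 3.131, -0.001]
force: [0.1, 0.4, 0.3]
opening: 0.703
```

Emit:
send_rows(dp=[[0.006,-0.03,0],[0.005,-0.016,0],[0,0,0],[0,0,0]], turn=[[0,0,0],[0,0,0],[0,0,0],[0,0,0]])

```text
t: 21.3
tcp_pos: [575.2, 122.4, 198.9]
ee_rot: [-0.241, 3.132, 0.001]
force: [-0.2, -0.4, 0.5]
opening: 0.7
```

```bash
python3 - <<'E'
from m import *
from scipy.spatial.transform import Rotation as Ro
c=cam('wrist'); s=robot.get_state(); R=Ro.from_rotvec(s['ee_rot']).as_matrix(); print(s['t'],s['tcp_pos'],s['opening'],np.degrees(np.arctan2(R[1,1],R[0,1])),R[2].round(3))
t=cam('top'); print('bar',rect(t,mask(t,(120,180,188,262),(18,120,100),(35,255,255)),30,big=False))
for n,q,fi in (('top',t,0),): print('strip',rect(q,mask(q,(135,190,175,250),(0,100,30),(18,255,120)),4),'tray',rect(q,mask(q,(210,160,280,245),(18,120,80),(35,255,255)),4))
a=cv2.resize(t['img'][165:270,110:290],None,fx=3,fy=3); b=cv2.resize(c['img'],(420,315)); b=np.vstack([b,np.zeros((max(0,0),420,3),np.uint8)])
b=cv2.resize(c['img'],(540,405)); save({'img':np.vstack([a[:190],b])},'c7.png') 
E
```

```text
21.35 [575.05180914 122.80304407 198.63813031] 0.6985792419118012 98.8695720734399 [-0.     0.001 -1.   ]
bar [544.4 350.9 102.4  47.9   4. ]
strip [542.7 352.8 113.   58.6   4.9] tray [585.   87.  156.5  50.7   4.2]
```

View pics/c7.png

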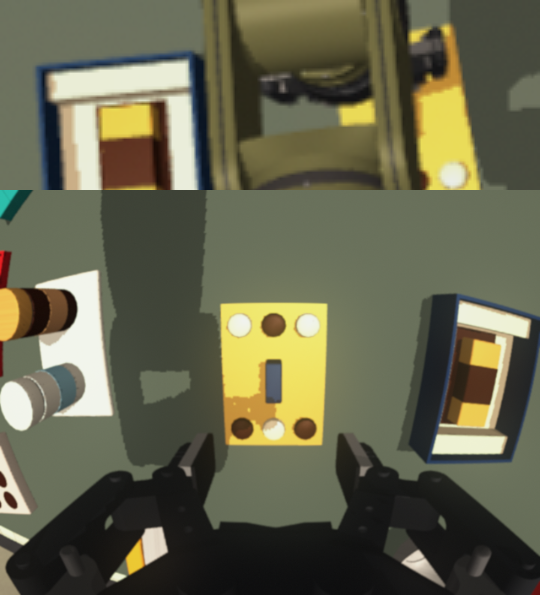

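The bar lies flat in the box on the strip, both jars stand on the board, and the praline tray is centred under the gripper with its tab at (273,381) in the composite. Next I'll measure the tray with the wrist camera.

```bash
python3 - <<'E'
from m import *
c=cam('wrist')
print('tray',rect(c,mask(c,(250,115,395,310),(12,90,60),(35,255,255)),4,True))
print('tab top',rect(c,mask(c,(305,190,345,262),(100,60,10),(130,255,255)),34,True))
for p in ((315,202),(332,202),(334,250),(315,250)): print(ray(c,*p,34,True).round(1))
print('bar',rect(c,mask(c,(525,190,600,300),(14,110,60),(35,255,255)),30,True,big=False))
E
```

```text
tray [579.5 121.3 156.4 110.8   8.9]Traceback (most recent call last):
  File "<stdin>", line 4, in <module>
  File "m.py", line 5, in rect
    cs,_=cv2.findContours(m,cv2.RETR_EXTERNAL,cv2.CHAIN_APPROX_NONE); k=max(cs,key=cv2.contourArea)
                                                                        ~~~^^^^^^^^^^^^^^^^^^^^^^^^
ValueError: max() iterable argument is empty
```

Emit:
send_rows(dp=[[0.0045,-0.0015,-0.035],[0,0,-0.04],[0,0,-0.04],[0,0,-0.02],[0,0,-0.005]], turn=[[0,0,0],[0,0,0],[0,0,0],[0,0,0],[0,0,0]], gripper=0.35)

```text
t: 21.95
tcp_pos: [576.8, 121.2, 54.5]
ee_rot: [0.244, -3.125, 0.0]
force: [-0.6, -0.2, -0.3]
opening: 0.65
```

Emit:
send_rows(dp=[[0,0,0],[0,0,0],[0,0,0]], turn=[[0,0,0],[0,0,0],[0,0,0]])

```text
t: 22.25
tcp_pos: [581.1, 120.9, 60.6]
ee_rot: [-0.242, 3.128, 0.0]
force: [0.1, -0.8, -0.1]
opening: 0.648
```

Emit:
send_rows(dp=[[-0.001,0,-0.015],[0,0,-0.01],[0,0,-0.005],[0,0,0],[0,0,0]], turn=[[0,0,0],[0,0,0],[0,0,0],[0,0,0],[0,0,0]])

```text
t: 22.75
tcp_pos: [578.4, 120.4, 27.9]
ee_rot: [0.242, -3.132, 0.0]
force: [0.0, 0.7, 0.0]
opening: 0.649
```

Emit:
send_rows(dp=[[0,0,0],[0,0,0],[0,0,0],[0,0,0],[0,0,0]], turn=[[0,0,0],[0,0,0],[0,0,0],[0,0,0],[0,0,0]], gripper=1)

```text
t: 23.25
tcp_pos: [579.1, 120.5, 29.0]
ee_rot: [-0.242, 3.131, 0.0]
force: [0.0, -0.0, 2.1]
opening: 0.181
```

Emit:
send_rows(dp=[[0,0,0],[0,0,0],[0,0,0],[0,0,0]], turn=[[0,0,0],[0,0,0],[0,0,0],[0,0,0]])

```text
t: 23.65
tcp_pos: [579.1, 120.5, 28.9]
ee_rot: [-0.242, 3.131, -0.0]
force: [0.1, -0.8, 4.9]
opening: 0.174
```

Emit:
send_rows(dp=[[0,0,0.01],[0,0,0.025],[0,0,0.03],[0,0,0.03],[0,0,0.025]], turn=[[0,0,0],[0,0,0],[0,0,0],[0,0,0],[0,0,0]])

```text
t: 24.15
tcp_pos: [577.9, 120.4, 149.2]
ee_rot: [0.242, -3.131, -0.0]
force: [0.4, 0.8, -2.4]
opening: 0.171
```

Emit:
send_rows(dp=[[-0.003,0.02,0],[-0.0054,0.0345,0],[-0.0054,0.0345,0],[-0.0054,0.0345,0],[-0.0054,0.0345,0]], turn=[[0,0,-0.01],[0,0,-0.0116],[0,0,-0.0116],[0,0,-0.0116],[0,0,-0.0116]])

```text
t: 24.65
tcp_pos: [552.6, 279.3, 147.3]
ee_rot: [0.152, -3.136, 0.001]
force: [0.6, 1.0, -1.2]
opening: 0.176
```

Emit:
send_rows(dp=[[-0.0054,0.0345,0],[-0.004,0.025,0],[-0.0023,0.015,0],[0,0,0],[0,0,0]], turn=[[0,0,-0.0116],[0,0,-0.0115],[0,0,0],[0,0,0],[0,0,0]])

```text
t: 25.15
tcp_pos: [542.0, 352.3, 147.7]
ee_rot: [0.118, -3.138, 0.002]
force: [-0.6, -0.4, -1.3]
opening: 0.177
```

```bash
python3 - <<'E'
from m import *
from scipy.spatial.transform import Rotation as Ro
c=cam('wrist'); save(c,'w8.png'); s=robot.get_state(); R=Ro.from_rotvec(s['ee_rot']).as_matrix(); print(s['t'],s['tcp_pos'],s['opening'],np.degrees(np.arctan2(R[1,1],R[0,1])),R[2].round(3))
E
```

```text
25.2 [542.23887592 351.86835315 147.83061376] 0.17679280500820055 94.25010871855575 [ 0.001 -0.001 -1.   ]
```

View pics/w8.png

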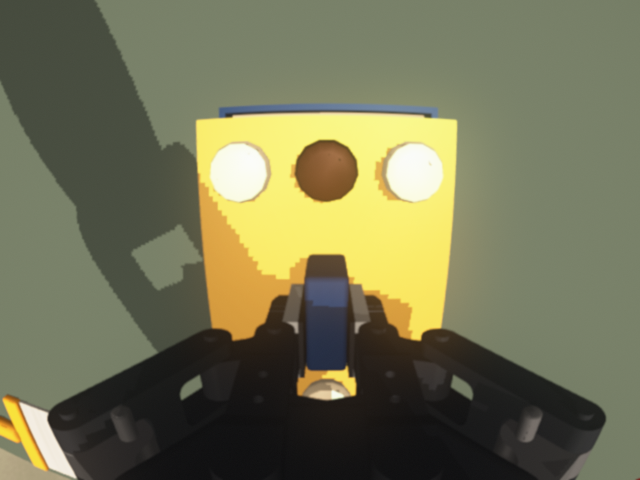

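The view shows the tray level. Its near edge is at row 121, cols 197–457, and the box's near rim is at row 108, cols 220–437. I'll check the offsets.

```bash
python3 - <<'E'
from m import *
c=cam('wrist'); s=robot.get_state(); print(s['tcp_pos'])
a=ray(c,197,121,123,True);b=ray(c,457,121,123,True);p=ray(c,220,108,52,True);q=ray(c,437,108,52,True)
for l,h,L in ((a,b,77),(p,q,89)):
    m=(l+h)[:2]/2; d=(l-h)[:2]; u=np.array([-d[1],d[0]])/np.linalg.norm(d); th=np.radians(4.25); ux=np.array([np.cos(th),np.sin(th)])
    print(m.round(1),np.linalg.norm(d).round(1),np.degrees(np.arctan2(u[1],u[0])).round(1),'centre',(m+L*ux).round(1))
E
```

```text
[542.42405791 351.7049832  147.97448261]
[466.1 347. ] 108.3 4.3 centre [542.8 352.7]
[453.7 347.1] 131.1 4.4 centre [542.4 353.6]
```

Emit:
send_rows(dp=[[0,0.001,-0.02],[0,0,-0.02],[0,0,-0.01],[0,0,-0.005],[0,0,0]], turn=[[0,0,0],[0,0,0],[0,0,0],[0,0,0],[0,0,0]])

```text
t: 25.75
tcp_pos: [542.2, 353.3, 92.8]
ee_rot: [0.116, -3.138, 0.001]
force: [-0.1, -0.4, -2.6]
opening: 0.179
```

Emit:
send_rows(dp=[[0,0,0],[0,0,0]], turn=[[0,0,0],[0,0,0]])

```text
t: 25.95
tcp_pos: [543.1, 354.3, 94.7]
ee_rot: [-0.117, 3.137, 0.001]
force: [-1.0, -0.0, -2.1]
opening: 0.173
```

Emit:
send_rows(dp=[[0,-0.0015,-0.012],[0,0,-0.008],[0,0,-0.004],[0,0,-0.002],[0,0,0]], turn=[[0,0,0],[0,0,0],[0,0,0],[0,0,0],[0,0,0]])

```text
t: 26.45
tcp_pos: [542.0, 352.3, 66.6]
ee_rot: [0.117, -3.138, 0.001]
force: [-0.2, 0.2, -2.0]
opening: 0.177
```

Emit:
send_rows(dp=[[0,0,0],[0,0,0]], turn=[[0,0,0],[0,0,0]])

```text
t: 26.65
tcp_pos: [542.6, 352.6, 67.8]
ee_rot: [-0.117, 3.139, 0.001]
force: [0.5, -0.0, -2.5]
opening: 0.178
```

Emit:
send_rows(dp=[[0,0,-0.002],[0,0,-0.002],[0,0,-0.001],[0,0,0],[0,0,0]], turn=[[0,0,0],[0,0,0],[0,0,0],[0,0,0],[0,0,0]])

```text
t: 27.15
tcp_pos: [542.5, 352.6, 63.0]
ee_rot: [-0.117, 3.139, 0.0]
force: [-1.9, -1.1, 3.5]
opening: 0.181
```

Emit:
send_rows(dp=[[0,0,0],[0,0,0],[0,0,0],[0,0,0]], turn=[[0,0,0],[0,0,0],[0,0,0],[0,0,0]], gripper=0.6)

```text
t: 27.55
tcp_pos: [542.3, 352.4, 62.2]
ee_rot: [0.117, -3.139, -0.0]
force: [-0.7, 0.2, -0.4]
opening: 0.4
```

Emit:
send_rows(dp=[[0,0,0.01],[0,0,0.03],[0,0,0.035],[0,0,0.035],[0,0,0.03]], turn=[[0,0,0],[0,0,0],[0,0,0],[0,0,0],[0,0,0]])

```text
t: 28.05
tcp_pos: [542.7, 352.7, 205.5]
ee_rot: [-0.117, 3.137, 0.002]
force: [0.6, -0.2, -0.0]
opening: 0.404
```

Emit:
send_rows(dp=[[0.005,-0.031,0],[0.005,-0.031,0],[0.005,-0.031,0],[0.005,-0.031,0],[0.005,-0.031,0]], turn=[[0,0,-0.1146],[0,0,-0.1146],[0,0,-0.1146],[0,0,-0.1146],[0,0,-0.1146]], gripper=0.15)

```text
t: 28.55
tcp_pos: [567.5, 196.3, 203.3]
ee_rot: [0.781, 3.042, 0.001]
force: [0.8, -0.3, -0.5]
opening: 0.851
```

Emit:
send_rows(dp=[[0.005,-0.031,0],[0.005,-0.031,0],[0.005,-0.031,0],[0.005,-0.031,0],[0.005,-0.031,0]], turn=[[0,0,-0.1146],[0,0,-0.1146],[0,0,-0.1146],[0,0,-0.1146],[0,0,-0.1146]])

```text
t: 29.05
tcp_pos: [592.5, 41.2, 203.3]
ee_rot: [1.609, 2.697, 0.001]
force: [0.5, 0.3, -0.0]
opening: 0.852
```

Emit:
send_rows(dp=[[0.006,-0.032,0],[0.006,-0.032,0],[0.006,-0.032,0],[0.006,-0.031,0],[0.005,-0.031,0]], turn=[[0,0,-0.1146],[0,0,-0.1146],[0,0,-0.1146],[0,0,-0.1146],[0,0,-0.1146]])

```text
t: 29.55
tcp_pos: [621.6, -117.0, 203.3]
ee_rot: [2.306, 2.132, 0.001]
force: [0.4, 0.7, 0.4]
opening: 0.85
```

Emit:
send_rows(dp=[[0,0,0],[0,0,0],[0,0,0]], turn=[[0,0,0],[0,0,0],[0,0,0]])

```text
t: 29.85
tcp_pos: [621.2, -114.8, 202.6]
ee_rot: [-2.3, -2.14, -0.001]
force: [-0.3, -0.6, -0.8]
opening: 0.848
```

```bash
python3 - <<'E'
from m import *
from scipy.spatial.transform import Rotation as Ro
c=cam('wrist'); s=robot.get_state(); R=Ro.from_rotvec(s['ee_rot']).as_matrix(); print(s['t'],s['tcp_pos'],s['opening'],np.degrees(np.arctan2(R[1,1],R[0,1])),R[2].round(3))
t=cam('top'); print('tray',rect(t,mask(t,(115,175,190,265),(18,120,80),(35,255,255)),38)); 
q=cam('scene')
a=cv2.resize(t['img'][165:270,100:220],(360,315)); b=cv2.resize(q['img'][80:200,370:500],(341,315)); d=cv2.resize(c['img'],(701,526))[:280]
save({'img':np.vstack([np.hstack([a,b]),d])},'c9.png')
E
```

```text
29.9 [ 621.21054964 -114.49839985  202.56874429] 0.8483565584493324 -4.110112975220773 [ 0.  0. -1.]
tray [543.9 351.8 153.  110.4   4.3]
```

View pics/c9.png

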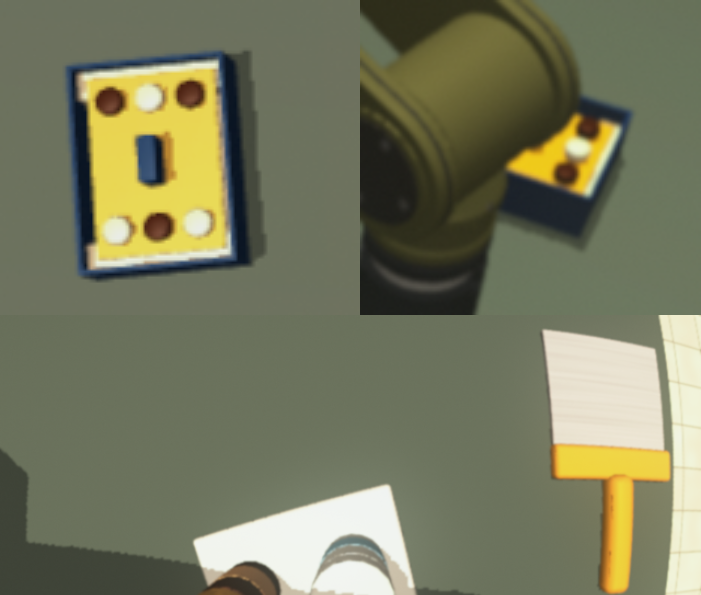

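The praline tray sits level in the box with even margins, centred at (543.9,351.8) with yaw 4.3°. Now I'll return the white jar.

Emit:
send_rows(dp=[[0,-0.001,-0.025],[0,0,-0.03],[0,0,-0.03],[0,0,-0.016],[0,0,-0.006]], turn=[[0,0,0],[0,0,0],[0,0,0],[0,0,0],[0,0,0]])

```text
t: 30.5
tcp_pos: [620.0, -115.6, 93.0]
ee_rot: [-2.298, -2.137, 0.003]
force: [0.5, 1.3, 0.3]
opening: 0.849
```

Emit:
send_rows(dp=[[0,0,0],[0,0,0],[0,0,0]], turn=[[0,0,0],[0,0,0],[0,0,0]])

```text
t: 30.8
tcp_pos: [622.5, -116.9, 97.4]
ee_rot: [2.299, 2.136, 0.003]
force: [0.9, 0.4, 0.9]
opening: 0.851
```

Emit:
send_rows(dp=[[0,0,0],[0,0,0],[0,0,0],[0,0,0],[0,0,0]], turn=[[0,0,0],[0,0,0],[0,0,0],[0,0,0],[0,0,0]], gripper=1)

```text
t: 31.3
tcp_pos: [621.6, -116.8, 96.7]
ee_rot: [2.301, 2.138, 0.0]
force: [-3.1, 0.2, 5.7]
opening: 0.576
```

Emit:
send_rows(dp=[[0,0,0],[0,0,0]], turn=[[0,0,0],[0,0,0]])

```text
t: 31.5
tcp_pos: [621.6, -116.7, 96.7]
ee_rot: [2.301, 2.138, 0.0]
force: [-2.5, 0.8, 5.5]
opening: 0.575
```

Emit:
send_rows(dp=[[0,0,0.015],[0,0,0.03],[0,0,0.035],[0,0,0.035],[0,0,0]], turn=[[0,0,0],[0,0,0],[0,0,0],[0,0,0],[0,0,0]])

```text
t: 32.0
tcp_pos: [624.5, -117.4, 217.8]
ee_rot: [2.294, 2.131, 0.01]
force: [0.6, -0.9, -1.9]
opening: 0.573
```

```bash
python3 - <<'E'
from m import *
t=cam('top'); s=robot.get_state(); print(s['tcp_pos'])
win=(380,170,475,260)
def el(q,m,n,fish=False):
    cs,_=cv2.findContours(m,0,1); k=max(cs,key=cv2.contourArea); P=np.array([ray(q,*p,7,fish)[:2] for p in cv2.convexHull(k)[:,0].astype(float)],np.float32); e=cv2.fitEllipse(P); print(n,np.round(e[0],1),np.round(e[1],1), cv2.boundingRect(k))
el(t,mask(t,win,(0,0,120),(180,90,255)),'w')
el(t,mask(t,(390,205,427,250),(0,0,20),(180,255,140)),'b')
m=mask(t,win,(0,120,60),(8,255,255))|mask(t,win,(172,120,60),(180,255,255)); m[:, :]=m; print('stock',rect(t,m,16))
save(t,'t10.png',(370,165,475,260),6)
q=cam('scene'); el(q,mask(q,(215,300,345,420),(0,0,140),(180,70,255)),'w scene')
E
```

```text
[ 623.04051964 -116.97471355  214.28700714]
w [ 504.4 -377.8] [67.2 67.8] (426, 217, 26, 26)
b [ 508.3 -306. ] [65.2 65.5] (398, 217, 26, 25)
stock [ 539.8 -343.6  172.6  177.2   86.9]
w scene [ 503.3 -377.4] [67.9 69. ] (237, 349, 36, 35)
```

View pics/t10.png

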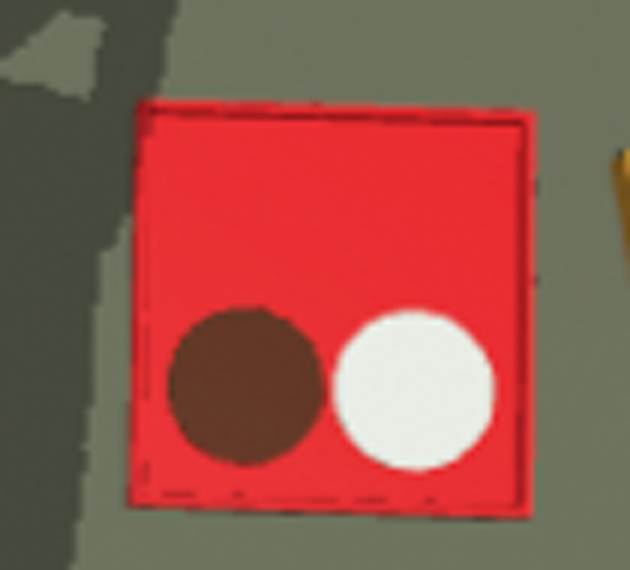

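All three views put the white pad at about (504,-377.5) and the brown pad at about (508,-306). My wrist lid readings were about 5 mm off in y, so I'll check how the jars actually sit relative to the TCP, using the jars on the board.

```bash
python3 - <<'E'
from m import *
t=cam('top')
def circ(img,n,win,lo,hi,z):
    q=dict(t); q['img']=img; m=mask(q,win,lo,hi); cs,_=cv2.findContours(m,0,1); k=max(cs,key=cv2.contourArea)
    P=np.array([ray(q,*p,z)[:2] for p in cv2.convexHull(k)[:,0].astype(float)],np.float32); e=cv2.fitEllipse(P); print(n,np.round(e[0],1),np.round(e[1],1))
t4=np.load('t4.npy'); h=cv2.cvtColor(t4,cv2.COLOR_RGB2HSV)
circ(t4,'b t4',(325,200,362,235),(15,130,120),(32,255,255),110)
print(ray(t,346,215.5,110).round(1))
q=cam('scene'); 
t0=cv2.imread('pics/top1.png')[:,:,::-1].copy(); circ(t0,'b start',(400,214,427,240),(15,130,120),(32,255,255),107)
cv2.imwrite('pics/x.png',cv2.resize(t4[185:250,315:385,::-1],None,fx=8,fy=8,interpolation=cv2.INTER_CUBIC))
E
```

```text
b t4 [ 532.  -136.6] [47.4 49.3]
[ 531.1 -137.8  110. ]
b start [ 506.6 -303.7] [48.7 50.7]
```

View pics/x.png

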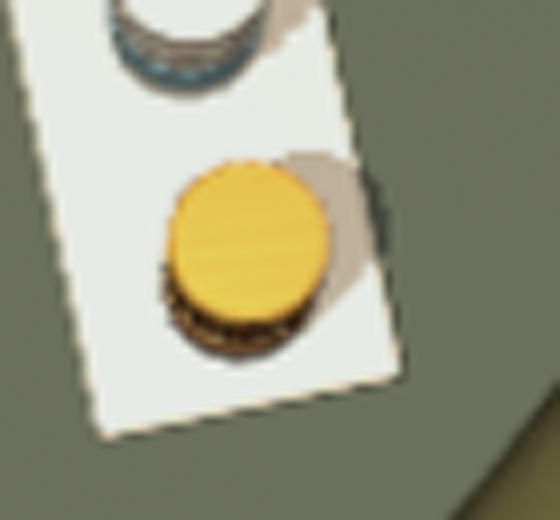

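Emit:
send_rows(dp=[[-0.008,-0.016,0],[-0.015,-0.033,0],[-0.016,-0.035,0],[-0.016,-0.035,0],[-0.016,-0.035,0]], turn=[[0,0,0],[0,0,0],[0,0,0],[0,0,0],[0,0,0]])

```text
t: 32.7
tcp_pos: [548.2, -271.9, 208.1]
ee_rot: [-2.299, -2.136, 0.002]
force: [1.3, 0.5, -2.1]
opening: 0.573
```

Emit:
send_rows(dp=[[-0.016,-0.035,0],[-0.016,-0.035,0],[-0.015,-0.0325,0],[0,0,-0.025],[0,0,-0.03]], turn=[[0,0,0],[0,0,0],[0,0,0],[0,0,0],[0,0,0]])

```text
t: 33.2
tcp_pos: [502.1, -375.3, 154.8]
ee_rot: [2.304, 2.134, -0.0]
force: [0.2, 0.2, -3.2]
opening: 0.57
```

Emit:
send_rows(dp=[[0,0,-0.025],[0,0,-0.012],[0,0,0],[0,0,0],[0,0,0]], turn=[[0,0,0],[0,0,0],[0,0,0],[0,0,0],[0,0,0]])

```text
t: 33.7
tcp_pos: [504.2, -373.9, 120.2]
ee_rot: [2.299, 2.136, 0.0]
force: [-0.4, -0.2, -2.1]
opening: 0.574
```

Position is good. I need to come down about 26 mm.

Emit:
send_rows(dp=[[0,0,-0.01],[0,0,-0.008],[0,0,-0.004],[0,0,0],[0,0,0]], turn=[[0,0,0],[0,0,0],[0,0,0],[0,0,0],[0,0,0]])

```text
t: 34.2
tcp_pos: [503.2, -373.0, 96.1]
ee_rot: [-2.301, -2.138, 0.0]
force: [0.2, -0.3, -2.9]
opening: 0.573
```

Emit:
send_rows(dp=[[0,0,-0.002],[0,0,-0.001],[0,0,0],[0,0,0]], turn=[[0,0,0],[0,0,0],[0,0,0],[0,0,0]])

```text
t: 34.6
tcp_pos: [503.5, -373.3, 93.8]
ee_rot: [2.301, 2.138, 0.0]
force: [0.0, -0.2, -0.6]
opening: 0.571
```

Emit:
send_rows(dp=[[0,0,0],[0,0,0],[0,0,0],[0,0,0]], turn=[[0,0,0],[0,0,0],[0,0,0],[0,0,0]], gripper=0.15)

```text
t: 35.0
tcp_pos: [503.5, -373.2, 93.6]
ee_rot: [2.301, 2.138, 0.0]
force: [-0.6, 0.8, -0.0]
opening: 0.852
```

Emit:
send_rows(dp=[[0,0,0.015],[0,0,0.035],[0,0,0.035],[0,0,0.03],[0.003,0.02,0]], turn=[[0,0,0],[0,0,0],[0,0,0],[0,0,0],[0,0,0]])

```text
t: 35.5
tcp_pos: [508.6, -356.3, 216.4]
ee_rot: [2.295, 2.127, 0.002]
force: [0.8, -0.3, 1.2]
opening: 0.852
```

Emit:
send_rows(dp=[[0.005,0.04,0],[0.005,0.045,0],[0.005,0.045,0],[0.005,0.045,0],[0.006,0.041,0]], turn=[[0,0,0],[0,0,0],[0,0,0],[0,0,0],[0,0,0]])

```text
t: 36.0
tcp_pos: [531.8, -134.5, 208.4]
ee_rot: [-2.301, -2.139, -0.0]
force: [1.9, 0.4, -0.1]
opening: 0.848
```

Emit:
send_rows(dp=[[0,0,-0.03],[0,0,-0.03],[0,0,-0.02],[0,0,0],[0,0,0]], turn=[[0,0,0],[0,0,0],[0,0,0],[0,0,0],[0,0,0]])

```text
t: 36.5
tcp_pos: [532.2, -136.7, 128.6]
ee_rot: [-2.301, -2.138, 0.0]
force: [-0.1, 0.1, -0.4]
opening: 0.849
```

Aligned. I'll descend to about 92 and grip.

Emit:
send_rows(dp=[[0,0,-0.015],[0,0,-0.012],[0,0,-0.008],[0,0,0],[0,0,0]], turn=[[0,0,0],[0,0,0],[0,0,0],[0,0,0],[0,0,0]])

```text
t: 37.0
tcp_pos: [532.2, -137.1, 93.0]
ee_rot: [-2.301, -2.138, 0.0]
force: [0.0, -0.3, 0.1]
opening: 0.853
```

Emit:
send_rows(dp=[[0,0,0],[0,0,0],[0,0,0],[0,0,0],[0,0,0]], turn=[[0,0,0],[0,0,0],[0,0,0],[0,0,0],[0,0,0]], gripper=1)

```text
t: 37.5
tcp_pos: [532.7, -137.3, 94.2]
ee_rot: [2.301, 2.138, 0.001]
force: [-2.0, -0.0, 5.8]
opening: 0.575
```

Emit:
send_rows(dp=[[0,0,0],[0,0,0]], turn=[[0,0,0],[0,0,0]])

```text
t: 37.7
tcp_pos: [532.7, -137.2, 94.1]
ee_rot: [2.301, 2.138, 0.001]
force: [-2.0, 0.4, 5.0]
opening: 0.571
```

Emit:
send_rows(dp=[[0,0,0.01],[0,0,0.025],[0,0,0.025],[-0.003,-0.02,0],[-0.006,-0.04,0]], turn=[[0,0,0],[0,0,0],[0,0,0],[0,0,0],[0,0,0]])

```text
t: 38.2
tcp_pos: [523.8, -195.9, 154.2]
ee_rot: [2.297, 2.142, 0.002]
force: [0.5, -0.8, -3.3]
opening: 0.574
```

Emit:
send_rows(dp=[[-0.006,-0.04,0],[-0.006,-0.04,0],[-0.004,-0.0285,0],[0,0,0],[0,0,-0.015]], turn=[[0,0,0],[0,0,0],[0,0,0],[0,0,0],[0,0,0]])

```text
t: 38.7
tcp_pos: [508.2, -306.7, 139.7]
ee_rot: [2.301, 2.134, 0.002]
force: [0.6, -0.3, -3.0]
opening: 0.576
```

Emit:
send_rows(dp=[[0,0,-0.015],[0,0,-0.012],[0,0,-0.008],[0,0,0],[0,0,0]], turn=[[0,0,0],[0,0,0],[0,0,0],[0,0,0],[0,0,0]])

```text
t: 39.2
tcp_pos: [507.4, -305.2, 103.1]
ee_rot: [-2.301, -2.139, 0.0]
force: [0.5, -0.0, -1.9]
opening: 0.57
```

Emit:
send_rows(dp=[[0,0,-0.006],[0,0,-0.004],[0,0,-0.002],[0,0,0],[0,0,0]], turn=[[0,0,0],[0,0,0],[0,0,0],[0,0,0],[0,0,0]])

```text
t: 39.7
tcp_pos: [507.4, -305.6, 91.4]
ee_rot: [2.302, 2.138, 0.0]
force: [-0.1, -0.2, -2.4]
opening: 0.573
```

Emit:
send_rows(dp=[[0,0,-0.001],[0,0,0],[0,0,0]], turn=[[0,0,0],[0,0,0],[0,0,0]])

```text
t: 40.0
tcp_pos: [507.5, -305.8, 91.2]
ee_rot: [2.301, 2.138, -0.0]
force: [-2.9, 0.4, 4.7]
opening: 0.572
```

Emit:
send_rows(dp=[[0,0,0],[0,0,0],[0,0,0],[0,0,0]], turn=[[0,0,0],[0,0,0],[0,0,0],[0,0,0]], gripper=0.15)

```text
t: 40.4
tcp_pos: [507.3, -305.5, 90.1]
ee_rot: [-2.302, -2.138, -0.0]
force: [-0.3, -0.6, -0.4]
opening: 0.847
```

Emit:
send_rows(dp=[[0,0,0.015],[0,0,0.035],[0,0,0.035],[0,0,0.035],[-0.005,0.03,0.02]], turn=[[0,0,0],[0,0,0],[0,0,0],[0,0,0],[0,0,0]])

```text
t: 40.9
tcp_pos: [503.8, -278.1, 235.8]
ee_rot: [2.299, 2.13, 0.002]
force: [0.1, 0.5, 0.9]
opening: 0.854
```

Emit:
send_rows(dp=[[-0.005,0.045,0],[-0.005,0.045,0],[-0.005,0.045,0],[-0.005,0.045,0],[-0.005,0.045,0]], turn=[[0,0,0],[0,0,0],[0,0,0],[0,0,0],[0,0,0]])

```text
t: 41.4
tcp_pos: [477.0, -49.0, 231.7]
ee_rot: [2.301, 2.137, 0.002]
force: [0.8, -0.2, -0.3]
opening: 0.851
```

Emit:
send_rows(dp=[[-0.005,0.03,0],[0,0,0],[0,0,0]], turn=[[0,0,0],[0,0,0],[0,0,0]])

```text
t: 41.7
tcp_pos: [472.5, -20.2, 231.5]
ee_rot: [2.299, 2.139, 0.001]
force: [-0.2, 0.2, 0.1]
opening: 0.852
```

```bash
python3 - <<'E'
from m import *
t=cam('top'); q=cam('scene'); s=robot.get_state(); print(s['t'],s['tcp_pos'],s['force'])
print('tray',rect(t,mask(t,(115,175,190,265),(18,120,80),(35,255,255)),38))
m=mask(t,(400,214,430,240),(15,130,120),(32,255,255)); print('b',rect(t,m,107))
a=cv2.resize(t['img'][160:270,100:470],(800,238)); b=cv2.resize(q['img'][80:440,190:510],(320,360)); 
d=cv2.resize(t['img'][170:260,380:470],(360,360),interpolation=cv2.INTER_CUBIC)
bb=np.hstack([b,d,np.zeros((360,120,3),np.uint8)]); save({'img':np.vstack([a,bb])},'f11.png')
E
```

```text
41.8 [472.60926294 -21.28074197 230.99836111] [-0.70892269 -0.27534235 -0.46882641]
tray [543.9 351.8 153.  110.4   4.3]
b [ 508.5 -303.7   48.4   46.2   88.8]
```

View pics/f11.png

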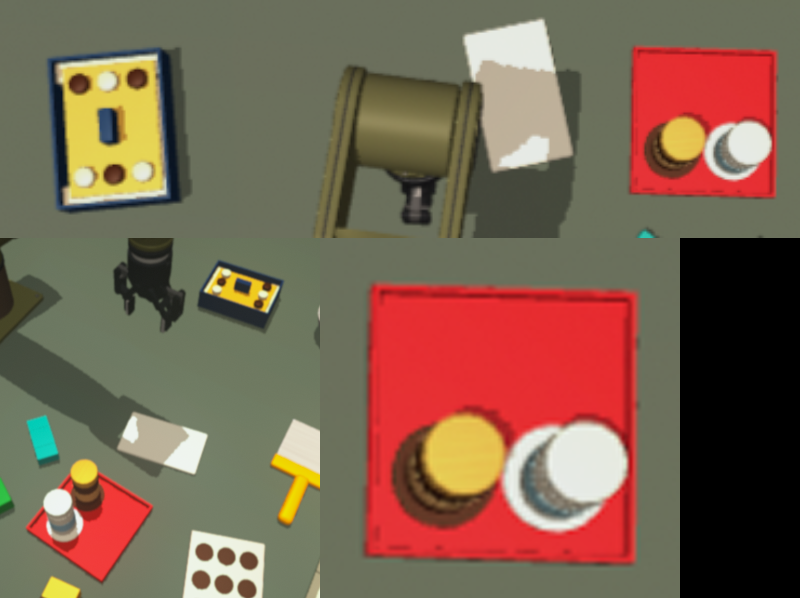

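Both jars stand on their pads, the tray sits level in the box, and the arm is clear of everything. Handing in.

```bash
python3 -c "
from workcell import robot
print(robot.finish_job())"
```

```text
the job is handed in; nothing more can be done
None
```

I did the job in the order asked and handed it in at about 42 s of the 144 s allowed.

1. **Jars aside:** the brown jar and then the white jar went to the white board and stood there.
2. **Bar:** it lies flat in the blue box, within about 1–2 mm of the strip's centre lengthwise.
3. **Praline tray:** it went over the bar onto the ledges.
4. **Jars home:** the white jar is back on the white pad and the brown jar on the brown pad.

**Last checks:**
- **Praline tray:** it looks level, with its centre at (543.9, 351.8) against about (543, 353.5) for the box. Its yaw matches the box's at 4.3°.
- **Jars:** the top and scene views show both upright on their pads. The brown lid measured about 2 mm off its pad centre. I checked the white jar by eye only.
- **Arm:** it stood clear of everything. The highest force I read was about 7 N.

**Disagreements:**
- My early wrist-camera readings of the jar lids were about 5 mm off in y from the top-view and pad readings. I used the top-view values when putting the jars back.
- After release, the top view put the bar about 2 mm off in y from the box centre. Its mask came out a few millimetres too wide, so that figure is rough.

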